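# Cock and fire a spring pin setter to seat a dowel pin

### The job

On the bench stands a spring pin setter with a gear housing in its nest and a dowel pin standing proud of it. Draw the setter's striker back by its T-handle until the sear catches, feeling your way and not forcing it against the buffer behind; let go so that the sear alone holds it, then gently press the trip lever to fire the striker, so that the pin is driven flush. Do not touch the gear housing or its pin, leave the other things on the bench where they are, and finish clear of everything.

Things in the scene. Friction and masses are not known exactly. Their poses are not given: they have to be found in the camera images.
- setter: Spring pin setter, bolted down: dark steel base plate 320 x 100 x 12 mm, closed grey stepped housing on it. Origin on the bench under the housing; x (level) is the striking direction, along the plate; z up. In this frame (mm): plate x -130 to 190; housing x -70 to 62, 64 wide, top z 82 (66 ahead of x 28); striker axis y 0, z 50; workpiece x 120 to 187; T-handle at the rear (-x).
- handle (a point): Middle of the T-handle's bar: round steel, 14 mm thick, 70 mm long, level, along the setter's y, 108 mm above the bench, on a 10 mm thick post at the striker's rear end. Grasp from above across the 14 mm, fingers closing along the setter's x (tips reaching 19 mm below the bar clear the housing). It moves along the setter's -x as the striker is drawn.
- striker (a joint): Draw of the striker (m): 0 fully forward, grows as the handle is pulled to the setter's -x; at the start about 0.007, resting on the pin. Its spring pulls forward with 8 N + 75 N/m. The sear catches at a draw of 0.032 to 0.060, set inside, unseen, different every time. Eased forward after catching, it stays there and the pull falls to nothing; uncaught it keeps pulling and flies forward if let go.
- buffer: Buffer hidden in the housing, a spring-loaded stop; its body is fixed, origin and axes those of the setter. From some 18 to 6 mm before the catching point the pull is 1 to 3 N higher, as the sear rides up; past that point come 4.5 mm of free overtravel, then this buffer: the pull now rises 2 N per mm more. It may be met, but not pressed with over 12 N.
- trip: Trip lever, a dark steel rocker on the housing; origin on its axle (along the setter's y) at x 15, z 72 mm of the setter. Its front end is a square pad, 28 x 28 x 6 mm, beyond the housing's front edge. Pressing the pad down lifts the sear: about 3 to 8 N, 12 to 15 mm of travel (19 at most); a light spring returns it. Not to be pressed with over 20 N.
- trip_pad (a point): Middle of the pad's upper face, at rest 92 mm above the bench, at x = 80 mm of the setter; press here straight down (the workpiece begins 26 mm ahead of the pad).
- workpiece: The aluminium gear housing in the nest, 45 x 76 mm, top 74 mm above the bench, at the setter's front end. Origin and axes are those of the setter. Not to be touched by the robot.
- pin (a joint): How far the steel dowel pin (10 mm thick) stands proud of the workpiece's face, in m, along the setter's -x: about 0.007 at the start, 0 when flush. It sits tight (25 N) and is driven by the striker's blow.
- pin_head (a point): Centre of the pin's struck end, 50 mm above the bench, facing the striker; flush at x = 120 mm of the setter.
- carton_a: Bystander: small white carton 60 x 45 x 50 mm; origin under its middle.
- carton_b: Bystander: flat white carton 75 x 50 x 30 mm; origin under its middle.
- screwdriver: Bystander: screwdriver with a red handle, lying along its x.
- pin_jar: Bystander: glass jar with black cap, 56 mm wide, 65 mm high; origin under its middle.
- spanner: Bystander: steel spanner lying along its x.
- pin_tray: Bystander: blue open tray 100 x 70 x 25 mm; origin under its middle.
- marker: Bystander: green marker pen 14 mm thick and 120 mm long, lying along its x.

How it is judged:
By the outcome, as a careful person would: the job done as asked, in the order asked, and still so for the second after the job is handed in, with the robot touching nothing.
It also fails if it takes over 56 s, if anything falls off the work surface, if the arm or the gripper's body presses on something with over 40 N, if the wrist force passes 120 N, or if a joint passes its speed limit or range.

### The arm

A 6-joint arm with a two-finger parallel gripper is mounted at the origin on the work surface. World frame = base frame: x ahead of the robot, y to its left, z up, the work surface at z = 0. Lengths are in m, angles in rad, forces in N, time in s.
With the tool pointing down it reaches from about 0.35 to 0.85 m from the base axis. Payload 8.1 kg.
Tool frame: the origin (TCP) lies midway between the tips of the shut fingers; the grasp point (between the pads) lies 19 mm behind it (robot.grip_point_offset is the distance from the TCP to the grasp point, in m); z points along the fingers, y is the line along which they close (so a half turn about z gives the same grasp; the last joint's range is limited). The gripper opens to 93 mm and grips with 3 to 60 N. Pads are 15 mm wide; open, the fingers measure 128 mm over their backs; the gripper's body (75 mm by 188 mm) begins 65 mm behind the grasp point.
Start: joints at [1.243, 0.13, 1.488, -0, 1.523, -0.085], TCP at [0.144, 0.582, 0.219] pointing down, gripper open.
Joint ranges: [-2.96, 2.96], [-0.89, 2.26], [0.02, 2.5], [-1.34, 4.48], [0, 2.73], [-2.66, 2.66]. Speed limits (rad/s): [2.39, 2.39, 2.79, 3.14, 3.14, 3.14].

### API

Orientations are given as a rotation vector (axis times angle).
In Python, from plant import robot, read_camera, job gives the robot as it stands.
- The arm moves only by the shell command python3 -m inch 'ROWS' [FORCE]. ROWS is JSON, one flat list of numbers, 5 for each row, row after row: the shift along the world's x, y, z in mm, then the turn about the world's z in degrees, then the opening in per cent of the stroke, from 0 (shut) to 100 (fully open). In form: [dx, dy, dz, yaw, hand, dx, dy, dz, yaw, hand, ...]. A call has 1 to 10 rows; each row is the pose to reach, as a shift and turn from the pose commanded when the call began; what a row does not reach only later rows make up. A row lasts 1/12 s, in which the tool goes at most 41.7 mm and 7.16 degrees, less where a joint would pass 70% of its speed; a pose out of reach is approached as far as the arm can. A call with a gripper value outside its range is refused whole. The fingers move at their own pace and stop on an object; FORCE is the grip in N (left out, the last holds). Time passes only in rows, so rows that repeat a pose let the fingers close. It gives the time, the measured TCP pose, the force, the opening and the grip force at its end, in the units of the state.
- robot.read_state(): the state, without advancing time (a new reading comes with each control period).
- read_camera(name): name is "side" or "top"; returns a dict with "image" (384x512x3 uint8, blue, green, red), "K" (3x3 intrinsics, pixels), "extrinsics" (4x4, takes a point from world to camera coordinates). Camera axes: x right, y down, z forward; pixel columns grow to the right and rows downward; lengths in m; the calibration is good to about 2 mm. A picture is of the moment at which its call begins. There is no depth.
- job.close_job(): hands the job in; it is judged then, once.
The state is a dict: "t": time; "q": joint angles; "dq": joint speeds; "joint_torque": joint torques, N m; "tool_pos": TCP position; "orientation": TCP orientation; "force": force on the tool from outside, world axes, zero at the start; "wrist_torque": the same for the moment, N m; "opening": finger opening in m; "gripper_force": force on a finger pad.
Only numpy, scipy, OpenCV 4.12 (cv2) and the standard library are available. Lean on these libraries where they do the work, as an engineer would, in place of code of your own. Each camera call takes 0.05 s, during which the arm holds its last target. There are 200 camera calls.

## Working session

There is one attempt and no reset: what is moved stays moved. The work goes in short steps, Python scripts to look and compute and a shell command to move; the robot and the scene stay as the last step left them, time stands still between calls to the robot, and variables do not carry over. Pictures are saved under pics/ and viewed, at most 10 in all, crops included, and the job is handed in when it is done.

```bash
mkdir -p pics; python3 - <<'E'
from plant import robot, read_camera
import cv2,numpy as np
for n in("side","top"):
    c=read_camera(n); cv2.imwrite(f"pics/{n}0.png",c["image"]); np.savez(f"{n}0.npz",**c)
    R=c["extrinsics"]; print(n,c["K"].tolist(),(-R[:3,:3].T@R[:3,3]).round(3))
    print(R.round(3).tolist())
s=robot.read_state();print({k:np.round(v,3).tolist() for k,v in s.items()})
E
```

```text
side [[380.4110555268647, 0.0, 252.100508282233], [0.0, 380.4110555268647, 189.28199801177982], [0.0, 0.0, 1.0]] [-0.031 -0.761  0.646]
[[0.808, -0.589, 0.006, -0.427], [-0.303, -0.423, -0.854, 0.22], [0.505, 0.688, -0.521, 0.875], [0.0, 0.0, 0.0, 1.0]]
top [[366.51489694607164, 0.0, 260.6271722821105], [0.0, 366.51489694607164, 191.01481151445867], [0.0, 0.0, 1.0]] [0.405 0.004 1.078]
[[-0.004, -1.0, 0.026, -0.022], [-0.994, 0.001, -0.113, 0.523], [0.113, -0.026, -0.993, 1.025], [0.0, 0.0, 0.0, 1.0]]
{'t': 0.1, 'q': [1.243, 0.131, 1.489, -0.0, 1.523, -0.085], 'dq': [0.001, -0.002, -0.003, 0.0, -0.001, -0.001], 'joint_torque': [0.001, -56.135, -49.309, 0.077, 0.029, -0.0], 'tool_pos': [0.144, 0.582, 0.218], 'orientation': [-0.38, -3.118, 0.003], 'force': [0.39, -0.941, 0.02], 'wrist_torque': [0.01, 0.06, -0.014], 'gripper_force': 0.0, 'opening': 0.093}
```

View pics/side0.png

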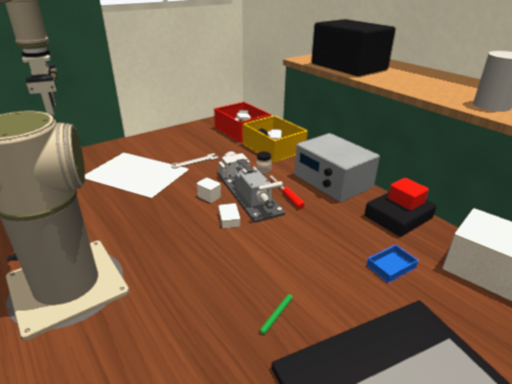

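View pics/top0.png

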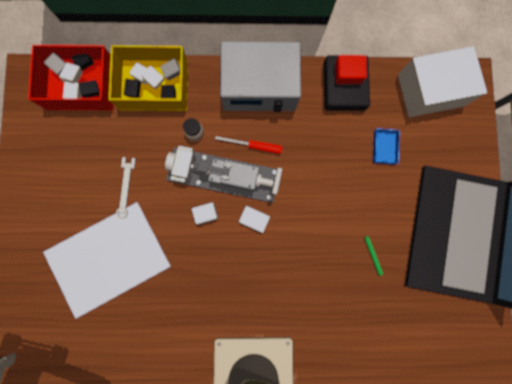

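The top view shows the setter with its workpiece at about (180,165) and the T-handle at about (277,183). The setter's x therefore points roughly along world +y. I'll enlarge both views.

```bash
python3 - <<'E'
import cv2,numpy as np
t=cv2.imread("pics/top0.png")[130:220,155:295];s=cv2.imread("pics/side0.png")[140:225,205:315]
cv2.imwrite("pics/tc.png",cv2.resize(t,None,fx=5.5,fy=5.5,interpolation=cv2.INTER_CUBIC))
cv2.imwrite("pics/sc.png",cv2.resize(s,None,fx=7,fy=7,interpolation=cv2.INTER_CUBIC))
E
```

```text
(no output)
```

View pics/tc.png

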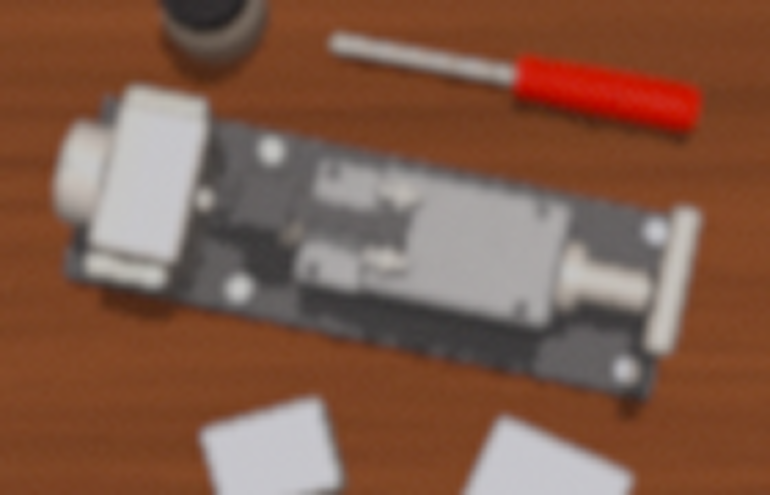

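View pics/sc.png

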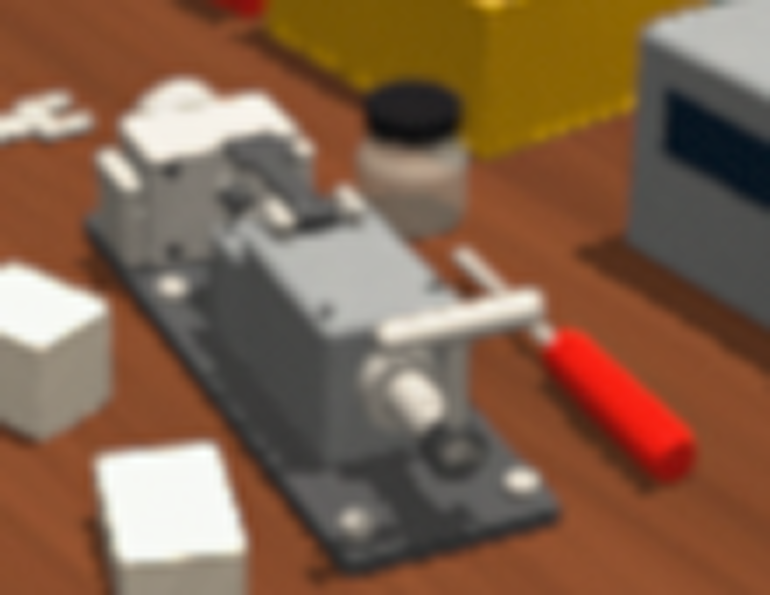

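The top crop shows:
- bar: centreline from (687,210) to (660,352)
- housing rear top corners: (570,207) and (547,325)
- workpiece struck face edge: (207,100) to (180,258)
- dark trip pad: near (265,190)

The side crop shows the bar from (385,332) to (540,302).

```bash
cat > h.py <<'E'
import numpy as np,cv2
C={n:dict(np.load(f"{n}0.npz")) for n in("side","top")}
def px(n,p):
    p=np.array(p,float); return (p+.5)/5.5-.5+[155,130] if n=="top" else (p+.5)/7-.5+[205,140]
def ray(n,uv,z):
    E=C[n]["extrinsics"];R=E[:3,:3];o=-R.T@E[:3,3];d=R.T@np.linalg.solve(C[n]["K"],[*uv,1]);return o+d*(z-o[2])/d[2]
E
python3 - <<'E'
from h import *
f=lambda n,p,z:(ray(n,px(n,p),z)*1e3).round(1)
P=lambda l,v:print(l,v)
bt=[f("top",p,.108) for p in((687,210),(660,352))]; bs=[f("side",p,.108) for p in((540,302),(385,332))]
for l,b in(("bar top",bt),("bar side",bs)):
    d=b[0]-b[1];print(l,b,"mid",(b[0]+b[1])/2,"len",np.hypot(*d[:2]),"normal yaw",np.degrees(np.arctan2(d[1],d[0])))
P("hous rear",[f("top",p,.082) for p in((570,207),(547,325))])
P("work edge",[f("top",p,.074) for p in((207,100),(180,258))])
P("pad",f("top",(262,190),.092))
P("bolts top",[f("top",p,.014) for p in((271,151),(239,290),(655,232),(625,369))])
P("bolts side",[f("side",p,.014) for p in((172,287),(521,481),(355,520))])
P("plate corner",[f("top",p,.012) for p in((648,393),(70,272),(108,97))])
E
```

```text
bar top [array([577.1, -72.1, 108. ]), array([507.4, -58.3, 108. ])] mid [542.25 -65.2  108.  ] len 71.0530083810672 normal yaw -11.199231409287739
bar side [array([579.9, -69.3, 108. ]), array([515.5, -51.8, 108. ])] mid [547.7  -60.55 108.  ] len 66.73537292920447 normal yaw -15.20240870917615
hous rear [array([583.2, -15.4,  82. ]), array([523.7,  -3.8,  82. ])]
work edge [array([639.4, 167.8,  74. ]), array([558.7, 179.9,  74. ])]
pad [589.9 137.   92. ]
bolts top [array([625.7, 143. ,  14. ]), array([550.7, 158.9,  14. ]), array([581.9, -62.2,  14. ]), array([508.3, -45.6,  14. ])]
bolts side [array([553.8, 163.8,  14. ]), array([584.1, -58.6,  14. ]), array([510.2, -40.7,  14. ])]
plate corner [array([495.7, -57.9,  12. ]), array([560.7, 248.7,  12. ]), array([655.5, 230.7,  12. ])]
```

Measured results:
- Setter x points at 78.1° in world yaw, so u = (0.206, 0.979).
- The tool's closing line is at 76.1°, so I turn it +2°.
- The bar middle is at about (545,-63,108) and the setter origin at about (571,57).

I'm moving to above the handle.

```bash
python3 -m inch '[20,-32,0,0,100, 40,-65,0,0,100, 60,-97,0,0,100, 80,-129,0,0,100, 100,-161,0,0,90, 120,-193,0,0,80, 140,-226,0,0,70, 160,-258,0,0,60, 180,-290,0,1,50, 200,-322,0,2,50]' 10
python3 -m inch '[20,-32,0,0,50, 40,-65,0,0,50, 60,-97,0,0,50, 80,-129,0,0,50, 100,-161,0,0,50, 120,-193,0,0,50, 140,-226,-5,0,50, 160,-258,-10,0,50, 180,-290,-15,0,50, 201,-323,-20,0,50]'
```

```text
t: 0.93
tool_pos: [0.3445, 0.2587, 0.2184]
orientation: [-0.324, -3.125, 0.0]
force: [0.6, 0.8, 0.3]
opening: 0.0577
gripper_force: 0.0
t: 1.77
tool_pos: [0.5456, -0.0643, 0.198]
orientation: [-0.326, -3.124, -0.0]
force: [-0.3, 0.5, 0.3]
opening: 0.0467
gripper_force: 0.0
```

```bash
python3 -m inch '[0,0,-20,0,50, 0,0,-40,0,50, 0,0,-60,0,50, 0,0,-70,0,50, 0,0,-70,0,50]'
python3 - <<'E'
from plant import read_camera
import cv2
i=read_camera("side")["image"][90:215,200:310]
cv2.imwrite("pics/s1.png",cv2.resize(i,None,fx=4.7,fy=4.7,interpolation=cv2.INTER_CUBIC))
E
```

```text
t: 2.18
tool_pos: [0.5429, -0.0622, 0.1252]
orientation: [-0.326, -3.119, -0.001]
force: [-0.1, -0.0, 0.3]
opening: 0.0467
gripper_force: 0.0
```

View pics/s1.png

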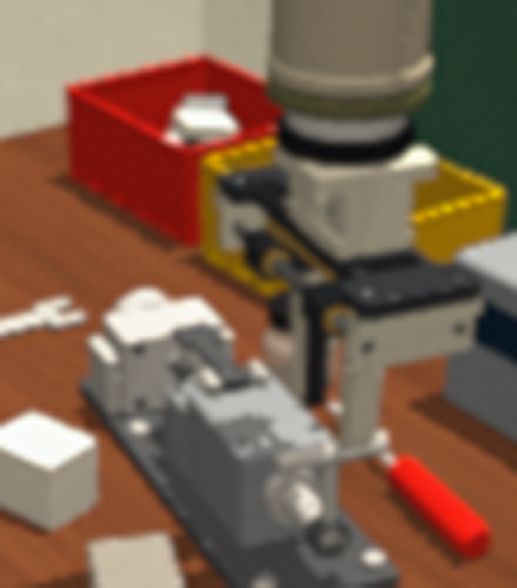

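The TCP projects to within about 1 px of the bar's middle, at crop (333,447), with the finger over the bar. I'm descending and closing gently.

```bash
python3 -m inch '[0,0,-10,0,50, 0,0,-20,0,50, 0,0,-30,0,50, 0,0,-37,0,50, 0,0,-37,0,50, 0,0,-37,0,50]'
```

```text
t: 2.73
tool_pos: [0.5447, -0.0624, 0.0909]
orientation: [-0.326, -3.123, -0.0]
force: [0.2, 1.3, -0.1]
opening: 0.0463
gripper_force: 0.0
```

```bash
python3 -m inch '[0,0,0,0,30, 0,0,0,0,20, 0,0,0,0,10, 0,0,0,0,10, 0,0,0,0,10, 0,0,0,0,10]' 6
```

```text
t: 3.23
tool_pos: [0.5452, -0.064, 0.0919]
orientation: [0.326, 3.124, -0.004]
force: [-0.8, -5.0, -0.5]
opening: 0.0136
gripper_force: 6.0
```

```bash
python3 -m inch '[-0.4,-2,0,0,10, -0.6,-3,0,0,10, -0.6,-3,0,0,10]' 6; python3 -m inch '[0,0,0,0,10, -0.2,-1,0,0,10, -0.4,-2,0,0,10, -0.4,-2,0,0,10, -0.4,-2,0,0,10]' 30
```

```text
t: 3.48
tool_pos: [0.5451, -0.0642, 0.0919]
orientation: [0.325, 3.124, 0.004]
force: [1.1, 6.6, 0.7]
opening: 0.0138
gripper_force: 6.0
t: 3.9
tool_pos: [0.5448, -0.0657, 0.0919]
orientation: [0.325, 3.124, 0.005]
force: [2.1, 8.3, 1.5]
opening: 0.0134
gripper_force: 30.0
```

```bash
cat > log.sh <<'E'
grep -E 'tool_pos|force: \[' | tr '\n' ' '; echo
E
python3 -m inch '[-0.4,-2,0,0,10, -0.8,-4,0,0,10, -1,-5,0,0,10, -1,-5,0,0,10]'|sh log.sh; python3 -m inch '[-0.4,-2,0,0,10, -0.8,-4,0,0,10, -0.8,-4,0,0,10]'|sh log.sh;  python3 -m inch '[-0.4,-2,0,0,10, -0.6,-3,0,0,10, -0.6,-3,0,0,10]'|sh log.sh;  python3 -m inch '[-0.4,-2,0,0,10, -0.6,-3,0,0,10, -0.6,-3,0,0,10]'|sh log.sh
```

```text
tool_pos: [0.5437, -0.0708, 0.0919] force: [1.6, 9.2, 1.1] 
tool_pos: [0.5428, -0.0748, 0.0919] force: [0.8, 9.2, 0.7] 
tool_pos: [0.5423, -0.0777, 0.0919] force: [2.4, 9.5, 1.8] 
tool_pos: [0.5416, -0.0806, 0.0919] force: [0.4, 9.6, 1.7]
```

```bash
for i in 1; do python3 -m inch '[-0.2,-1,0,0,10, -0.4,-2,0,0,10, -0.4,-2,0,0,10]'|sh log.sh; python3 -m inch '[-0.2,-1,0,0,10, -0.4,-2,0,0,10, -0.4,-2,0,0,10]'|sh log.sh; python3 -m inch '[-0.2,-1,0,0,10, -0.4,-2,0,0,10, -0.4,-2,0,0,10]'|sh log.sh; python3 -m inch '[-0.2,-1,0,0,10, -0.4,-2,0,0,10, -0.4,-2,0,0,10]'|sh log.sh; done
```

```text
tool_pos: [0.5412, -0.0825, 0.0919] force: [0.3, 9.8, 1.6] 
tool_pos: [0.5408, -0.0845, 0.0919] force: [1.1, 10.8, 1.7] 
tool_pos: [0.5404, -0.0864, 0.0918] force: [0.8, 10.1, 1.5] 
tool_pos: [0.54, -0.0884, 0.0919] force: [2.0, 10.7, 1.9]
```

```bash
python3 -m inch '[-0.2,-1,0,0,10, -0.4,-2,0,0,10, -0.4,-2,0,0,10]'|sh log.sh; python3 -m inch '[-0.2,-1,0,0,10, -0.4,-2,0,0,10, -0.4,-2,0,0,10]'|sh log.sh; python3 -m inch '[-0.2,-1,0,0,10, -0.4,-2,0,0,10, -0.4,-2,0,0,10]'|sh log.sh
```

```text
tool_pos: [0.5395, -0.0903, 0.0919] force: [0.7, 10.5, 2.6] 
tool_pos: [0.5391, -0.0923, 0.0919] force: [1.0, 11.0, 2.7] 
tool_pos: [0.5387, -0.0943, 0.0919] force: [0.8, 10.7, 1.8]
```

```bash
python3 -m inch '[-0.2,-1,0,0,10, -0.4,-2,0,0,10, -0.4,-2,0,0,10]'|sh log.sh; python3 -m inch '[-0.2,-1,0,0,10, -0.4,-2,0,0,10, -0.4,-2,0,0,10]'|sh log.sh; python3 -m inch '[-0.2,-1,0,0,10, -0.4,-2,0,0,10, -0.4,-2,0,0,10]'|sh log.sh
```

```text
tool_pos: [0.5384, -0.096, 0.0919] force: [0.5, 11.7, 2.7] 
tool_pos: [0.538, -0.0977, 0.0918] force: [0.2, 12.8, 3.5] 
tool_pos: [0.5376, -0.0996, 0.0919] force: [0.2, 13.7, 3.5]
```

```bash
python3 -m inch '[-0.2,-1,0,0,10, -0.4,-2,0,0,10, -0.4,-2,0,0,10]'|sh log.sh; python3 -m inch '[-0.2,-1,0,0,10, -0.4,-2,0,0,10, -0.4,-2,0,0,10]'|sh log.sh; python3 -m inch '[-0.2,-1,0,0,10, -0.4,-2,0,0,10, -0.4,-2,0,0,10]'|sh log.sh
```

```text
tool_pos: [0.5372, -0.1015, 0.0919] force: [1.3, 13.3, 2.9] 
tool_pos: [0.5368, -0.1034, 0.0919] force: [0.2, 13.8, 3.9] 
tool_pos: [0.5364, -0.1053, 0.0919] force: [1.0, 14.0, 4.5]
```

A plateau of about +2.5 N began near a draw of 40 mm. That is the sear ramp, so I expect the catch near 57 mm.

```bash
python3 -m inch '[-0.2,-1,0,0,10, -0.4,-2,0,0,10, -0.4,-2,0,0,10]'|sh log.sh; python3 -m inch '[-0.2,-1,0,0,10, -0.4,-2,0,0,10, -0.4,-2,0,0,10]'|sh log.sh; python3 -m inch '[-0.2,-1,0,0,10, -0.4,-2,0,0,10, -0.4,-2,0,0,10]'|sh log.sh
```

```text
tool_pos: [0.5359, -0.1078, 0.0918] force: [-0.1, 13.0, 4.1] 
tool_pos: [0.5355, -0.1097, 0.0919] force: [-0.2, 12.4, 4.3] 
tool_pos: [0.535, -0.1118, 0.0918] force: [-0.8, 12.8, 2.7]
```

```bash
python3 -m inch '[-0.2,-1,0,0,10, -0.3,-1.5,0,0,10, -0.3,-1.5,0,0,10]'|sh log.sh; python3 -m inch '[-0.2,-1,0,0,10, -0.3,-1.5,0,0,10, -0.3,-1.5,0,0,10]'|sh log.sh;python3 -m inch '[-0.2,-1,0,0,10, -0.2,-1,0,0,10, -0.2,-1,0,0,10]'|sh log.sh
```

```text
tool_pos: [0.5347, -0.1132, 0.0918] force: [-0.8, 13.1, 3.9] 
tool_pos: [0.5344, -0.1147, 0.0919] force: [-0.0, 13.9, 4.9] 
tool_pos: [0.5342, -0.1157, 0.0918] force: [-0.5, 12.5, 4.9]
```

Easing forward to test whether it has caught.

```bash
python3 -m inch '[0.2,1,0,0,10, 0.4,2,0,0,10, 0.4,2,0,0,10]'|sh log.sh; python3 -m inch '[0.2,1,0,0,10, 0.4,2,0,0,10, 0.4,2,0,0,10]'|sh log.sh
```

```text
tool_pos: [0.5346, -0.1139, 0.0918] force: [-1.2, 11.0, 4.2] 
tool_pos: [0.535, -0.112, 0.0918] force: [-1.2, 11.7, 4.6]
```

```bash
python3 -m inch '[0.2,1,0,0,10, 0.4,2,0,0,10, 0.4,2,0,0,10]'|sh log.sh;python3 -m inch '[0.2,1,0,0,10, 0.4,2,0,0,10, 0.4,2,0,0,10]'|sh log.sh
```

```text
tool_pos: [0.5354, -0.11, 0.0918] force: [-1.1, 11.2, 4.4] 
tool_pos: [0.5358, -0.108, 0.0919] force: [-1.1, 10.8, 3.7]
```

Not caught. I'm going back and further, about 1 mm at a time past -115.7.

```bash
python3 -m inch '[-0.4,-2,0,0,10, -0.8,-4,0,0,10, -1.2,-6,0,0,10, -1.6,-8,0,0,10, -1.6,-8,0,0,10]'|sh log.sh; python3 -m inch '[-0.2,-1,0,0,10, -0.2,-1,0,0,10, -0.2,-1,0,0,10]'|sh log.sh;python3 -m inch '[0.2,1,0,0,10, 0.5,2.5,0,0,10, 0.5,2.5,0,0,10, 0.5,2.5,0,0,10]'|sh log.sh
```

```text
tool_pos: [0.5341, -0.116, 0.0919] force: [-0.8, 13.0, 4.5] 
tool_pos: [0.534, -0.1167, 0.0918] force: [-0.7, 13.0, 4.8] 
tool_pos: [0.5344, -0.1148, 0.0919] force: [-1.6, 9.5, 4.8]
```

```bash
python3 -m inch '[0.2,1,0,0,10, 0.2,1,0,0,10]'|sh log.sh; python3 -m inch '[0.2,1,0,0,10, 0.2,1,0,0,10]'|sh log.sh
```

```text
tool_pos: [0.5344, -0.1146, 0.0918] force: [-1.9, 6.7, 3.9] 
tool_pos: [0.5345, -0.1145, 0.0918] force: [-3.7, 3.8, 4.9]
```

Caught: the pull is falling while the position holds at -114.5. Once the force is near zero I'll let go slowly.

```bash
python3 -m inch '[0.2,1,0,0,10, 0.3,1.4,0,0,10, 0.3,1.4,0,0,10]'|sh log.sh; python3 -m inch '[0,0,0,0,10, 0,0,0,0,10, 0,0,0,0,10]' 4|sh log.sh
```

```text
tool_pos: [0.5345, -0.1143, 0.0919] force: [-5.2, -0.5, 5.5] 
tool_pos: [0.5349, -0.1143, 0.0917] force: [-3.5, -3.4, 2.8]
```

```bash
python3 -m inch '[0,0,0,0,20, 0,0,0,0,30, 0,0,0,0,45, 0,0,0,0,45, 0,0,0,0,45]'; python3 -m inch '[0,0,10,0,45, 0,0,30,0,45, 0,0,60,0,45, 0,0,90,0,45, 0,0,90,0,45]'
```

```text
t: 12.98
tool_pos: [0.5351, -0.1135, 0.0915]
orientation: [0.326, 3.125, 0.0]
force: [-0.8, 0.6, 0.5]
opening: 0.0396
gripper_force: 0.0
t: 13.4
tool_pos: [0.5386, -0.1147, 0.1897]
orientation: [0.325, 3.114, -0.003]
force: [0.4, -0.5, 1.3]
opening: 0.0419
gripper_force: 0.0
```

```bash
python3 - <<'E'
from plant import read_camera
import cv2,numpy as np
a=read_camera("top")["image"][130:220,155:295];b=read_camera("side")["image"][140:190,215:295]
cv2.imwrite("pics/m2.png",np.vstack([cv2.resize(a,(560,360),interpolation=cv2.INTER_CUBIC),cv2.resize(b[:33],(560,231),interpolation=cv2.INTER_CUBIC)]))
E
```

```text
(no output)
```

View pics/m2.png

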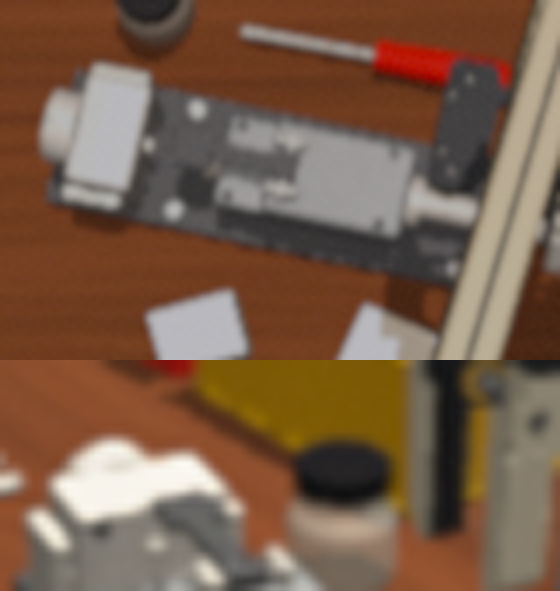

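```bash
python3 - <<'E'
from h import *
g=lambda im,x,y,w,h:cv2.resize(cv2.convertScaleAbs(im[y:y+h,x:x+w],alpha=2.2,beta=-40),(w*14,h*14),interpolation=cv2.INTER_CUBIC)
def proj(n,p):
    E=C[n]["extrinsics"];c=E[:3,:3]@p+E[:3,3];q=C[n]["K"]@c;return q[:2]/q[2]
u=np.array([.206,.9785,0]);v=np.array([-.9785,.206,0]);P=np.array([.5885,.1355,.092])
out=[]
for n,x,y,w,h in(("top",182,150,50,38),("side",226,148,50,38)):
    m=g(C[n]["image"],x,y,w,h)
    q=np.array([((proj(n,P+a*.014*u+b*.014*v)-[x,y]+.5)*14) for a,b in((1,1),(1,-1),(-1,-1),(-1,1))]).astype(np.int32)
    for p in q: cv2.circle(m,p.tolist(),2,(0,255,0),-1)
    out.append(m)
cv2.imwrite("pics/pad.png",cv2.resize(np.vstack(out),None,fx=.55,fy=.55,interpolation=cv2.INTER_AREA))
E
```

```text
(no output)
```

View pics/pad.png

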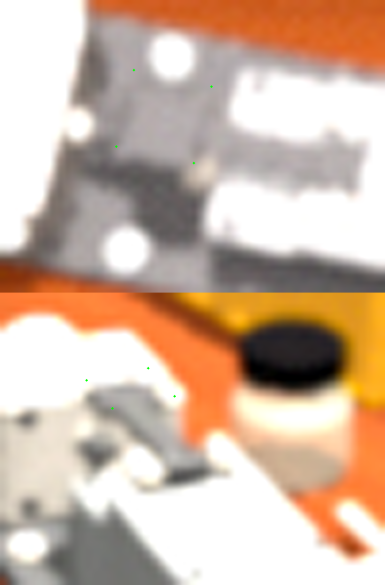

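In the top part the pad's lighter square is centred near (163,122), about 1 px off my guess. I'm refining it to (587.5,135). Shutting the fingers and moving over it.

```bash
python3 -m inch '[6,31,0,0,0, 12,62,0,0,0, 18,93,0,0,0, 24,124,0,0,0, 31,156,0,0,0, 37,187,0,0,0, 43,219,0,0,0, 50,250,0,0,0, 50,250,0,0,0, 50,250,0,0,0]' 20; python3 -m inch '[0,0,0,0,0,0,0,0,0,0,0,0,0,0,0]'
```

```text
t: 14.33
tool_pos: [0.5841, 0.1377, 0.1801]
orientation: [-0.321, -3.123, 0.001]
force: [-0.5, -0.2, 0.1]
opening: 0.0001
gripper_force: 0.0
t: 14.58
tool_pos: [0.5848, 0.135, 0.1813]
orientation: [-0.328, -3.124, 0.001]
force: [0.2, 0.4, -0.6]
opening: 0.0005
gripper_force: 0.0
```

```bash
python3 -m inch '[2,0,-20,0,0, 2.5,0,-40,0,0, 2.5,0,-60,0,0, 2.5,0,-72,0,0, 2.5,0,-78,0,0, 2.5,0,-78,0,0, 2.5,0,-78,0,0, 2.5,0,-78,0,0]'
python3 - <<'E'
from plant import read_camera
import cv2,numpy as np
b=read_camera("side")["image"][125:195,215:305]
cv2.imwrite("pics/s3.png",cv2.resize(b,None,fx=7,fy=7,interpolation=cv2.INTER_CUBIC))
E
```

```text
t: 15.25
tool_pos: [0.5885, 0.1363, 0.1052]
orientation: [0.326, 3.122, 0.001]
force: [-0.8, -0.1, -0.3]
opening: 0.0003
gripper_force: 0.0
```

View pics/s3.png

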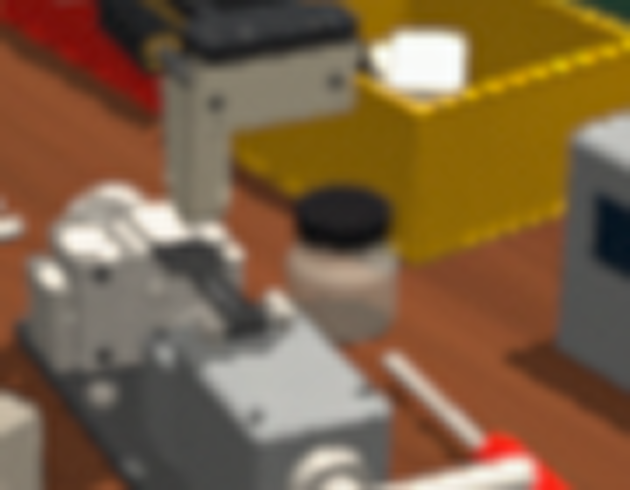

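The finger tip is centred at (197,218) and the pad at about (190,255). The tip is over the pad, perhaps 2–3 mm too far from the camera, so I'm nudging it and easing down.

```bash
python3 -m inch '[-1,-1,-4,0,0, -1.5,-1.5,-7,0,0, -1.5,-1.5,-10,0,0, -1.5,-1.5,-11,0,0, -1.5,-1.5,-11,0,0]'|sh log.sh;  python3 -m inch '[0,0,-1,0,0, 0,0,-2,0,0, 0,0,-3,0,0, 0,0,-3,0,0]'|sh log.sh; python3 -m inch '[0,0,-1,0,0, 0,0,-2,0,0, 0,0,-3,0,0, 0,0,-3,0,0]'|sh log.sh
```

```text
tool_pos: [0.5857, 0.1348, 0.0921] force: [0.5, 0.3, -0.0] 
tool_pos: [0.5863, 0.1352, 0.0902] force: [-3.0, 2.0, 4.4] 
tool_pos: [0.5865, 0.1357, 0.0879] force: [-3.8, 1.8, 8.4]
```

```bash
python3 -m inch '[0,0,-1,0,0, 0,0,-2,0,0, 0,0,-2,0,0]'|sh log.sh; python3 -m inch '[0,0,-1,0,0, 0,0,-2,0,0, 0,0,-2,0,0]'|sh log.sh
```

```text
tool_pos: [0.5867, 0.1361, 0.086] force: [-1.9, 4.2, 8.0] 
tool_pos: [0.5868, 0.1364, 0.0841] force: [-2.2, 5.2, 8.2]
```

```bash
python3 -m inch '[0,0,-1,0,0, 0,0,-2,0,0, 0,0,-2,0,0]'|sh log.sh; python3 -m inch '[0,0,-1,0,0, 0,0,-2,0,0, 0,0,-2,0,0]'|sh log.sh
```

```text
tool_pos: [0.5868, 0.1367, 0.0821] force: [-1.7, 7.3, 7.6] 
tool_pos: [0.5865, 0.1354, 0.0791] force: [0.6, 2.0, 1.9]
```

```bash
python3 -m inch '[0,0,-1,0,0, 0,0,-1.5,0,0, 0,0,-1.5,0,0]'|sh log.sh
```

```text
tool_pos: [0.5862, 0.1348, 0.077] force: [1.5, 3.3, 2.6]
```

The force dropped, so it has fired. I'm retreating straight up and checking.

```bash
python3 -m inch '[0,0,4,0,0, 0,0,10,0,0, 0,0,20,0,0, 0,0,40,0,0, 0,0,70,0,0, 0,0,100,0,0, 0,0,120,0,0]'|sh log.sh; python3 -m inch '[-20,30,10,0,0, -40,60,20,0,0, -65,90,30,0,0, -95,120,30,0,0, -125,150,30,0,0, -155,175,30,0,0, -185,200,30,0,0, -185,200,30,0,0, -185,200,30,0,0]'|sh log.sh
python3 - <<'E'
from plant import read_camera,robot
import cv2,numpy as np
s=read_camera("side")["image"][140:225,205:315];a=read_camera("top")["image"][130:220,155:295]
cv2.imwrite("pics/f.png",np.vstack([cv2.resize(a,(560,360),interpolation=cv2.INTER_CUBIC)[:220],cv2.resize(s,(490,379),interpolation=cv2.INTER_CUBIC).copy() if 0 else cv2.resize(s,(560,380))]))
print(robot.read_state()["t"])
E
```

```text
tool_pos: [0.5866, 0.1347, 0.201] force: [0.8, 0.0, 0.3] 
tool_pos: [0.3996, 0.3359, 0.228] force: [-0.7, -0.6, -0.8] 
19.0667
```

View pics/f.png

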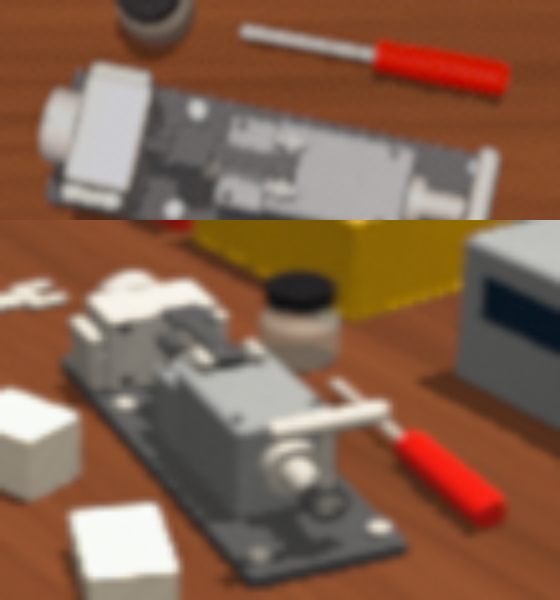

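The pin is no longer visible at the struck face. The bar's top end has moved forward from about (500,153) to (487,152), roughly 7–8 mm. That matches a flush pin, and the bystanders haven't moved.

```bash
python3 -c "
from plant import job;print(job.close_job())"
```

```text
the job is handed in; nothing more can be done
None
```

The job is handed in: the sear caught at about 58–59 mm of draw and held alone, the trip press peaked at about 8 N down, the pin looks flush in the final pictures, and the arm is clear of everything.

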